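Load a specimen tote and stack its twin on top, turned so that it does not nest

TASK

Put the round steel test block flat on the floor of the tote that holds the impact bar, leaving the bar in there. Then stack the empty tote on top of that tote: turn it end for end, so that the two scooped ends are opposite and its four feet sit fully down in the shallow seats of the lower rim instead of nesting. Set both things down rather than dropping them, keep the lower tote standing about where it is, and leave the other things on the bench alone.

Things in the scene. Friction and masses are not known exactly. Their poses are not given: they have to be found in the camera images.
- tote_low: The lower tote, which holds the impact bar; left or right on the bench, loose. Grey plastic stack-nest tote, open on top, 194 mm long (its x), 156 mm wide over the rim (y), 50 mm high, 0.35 kg, walls 2.5 mm leaning outward. Origin: centre of its underside, z up; +x points to the scooped end. A raised grip bar across its middle parts a +x and a -x compartment.
- tote_up: The other, empty tote, on the opposite side of the bench: same size, shape and frame as the lower tote, about 0.28 to 0.46 kg. It starts with its scooped end facing the same way as the lower one's within 0.8 rad. Stacked, its underside is 44 mm above the lower one's underside; wrongly nested, only 26 mm.
- tote_low_scoop (a point): Lower tote: middle of its scooped end at rim height, (94, 0, 50) mm in its frame. This +x end wall has a thumb scoop 68 mm wide and 16 mm deep cut into its top and a blank white card outside; the -x end is plain.
- tote_up_scoop (a point): Empty tote: middle of its scooped end at rim height, (94, 0, 50) mm in its frame; the same scoop and white card.
- tote_low_bay (a point): Lower tote: floor centre of its empty compartment at the plain end, (-48, 0, 3) mm in its frame. The flat floor is 66 mm long in x (x = -15 to -81 mm) and 102 mm wide in y; walls rise to z = 50 mm.
- tote_up_grip (a point): Empty tote: top centre of its raised grip bar, (0, 0, 41) mm in its frame; pinch here along the tote's x to carry it. The hollow moulded bar runs along y, is 80 mm long and 12 mm thick in x with upright flanks from its top down to z = 27 mm, then spreads to 30 x 97 mm at the floor.
- tote_up_foot (a point): Empty tote: underside centre of one of its four feet, (60, 62, 0) mm in its frame. The feet are 20 mm long in x, reach out to |y| = 71 mm and stand at x = 60 and -24 mm on both sides.
- tote_low_seat (a point): Lower tote: bottom centre of one of the four shallow seats in its side rims, (-60, 67, 44) mm in its frame. Seats: at x = -60 and 24 mm on both sides, 28 mm long, 6 mm deep, with a lip outside at |y| = 75 mm; the feet of a tote turned half round stand in them with 4 mm play each way.
- tote_low_notch (a point): Lower tote: bottom centre of one of the four deep notches in its side rims, (60, 62, 26) mm in its frame. Notches: at x = 60 and -24 mm on both sides, 28 mm long, 24 mm deep; the feet of a tote facing the same way sink into them and it nests.
- test_block: Round steel hardness test block, a plain disc 50 mm in diameter and 14 mm thick, 0.21 kg, lying flat on the bench in front of the grey console. Origin: centre of its underside; z up.
- impact_bar: Pale square impact-test bar, 13 x 64 x 10 mm, lying on the floor of the lower tote, in the compartment at the scooped end (the other compartment is empty). Origin: centre of its underside, long axis y.
- brass_weight: Bystander: knobbed brass weight 44 mm in diameter and 55 mm high, standing near the front edge. Origin: centre of its underside.
- hex_key: Bystander: black hex key 32 x 97 x 10 mm lying near the front edge. Origin: centre of its underside.
- loupe: Bystander: black eye loupe, 35 mm in diameter and 30 mm high, standing just in front of the console. Origin: centre of its underside.
Not all that is in view belongs to the job. Of the things that look like the test_block, take the one that is farthest to the robot's right at the start. Several things look just like the impact_bar: the one meant starts farthest from the robot's base.

How it is judged:
By the outcome, as a careful person would: the job done as asked, in the order asked, and still so for the second after the job is handed in, with the robot touching nothing.
It also fails if it takes over 58 s, if anything falls off the work surface, if the arm or the gripper's body presses on something with over 40 N, if the wrist force passes 120 N, or if a joint passes its speed limit or range.

ROBOT

A 7-joint arm with a two-finger parallel gripper is mounted at the origin on a cart in front of the work surface, level with it; the furniture and walls round the work are solid. World frame = base frame: x ahead of the robot, y to its left, z up, the work surface at z = 0. Lengths are in m, angles in rad, forces in N, time in s.
With the tool pointing down it reaches from about 0.425 to 0.8 m from the base axis. Payload 8.3 kg.
Tool frame: the origin (TCP) lies between the finger pads; the fingertips stand 17 mm ahead of it and the grasp point (between the pads) lies 2 mm behind it; z points along the fingers, x is the direction in which the jaws open and shut, and the axes are right-handed (so a half turn about z gives the same grasp; the last joint's range is limited). The gripper opens to 85 mm and grips with 20 to 120 N. Pads are 22 mm wide; open, the fingers measure 114 mm over their backs; the gripper's body (76 mm by 85 mm) begins 54 mm behind the grasp point. The pads swing forward as they close: fully open they stand 13 mm farther back than shut.
Start: joints at [-1.172, 0.383, 0.016, 1.37, -0.006, 1.388, -0.046], TCP at [0.278, 0.56, 0.248] pointing down, gripper open.
Joint ranges: [-2.95, 2.95], [-0.25, 2.06], [-1.52, 1.56], [0.18, 2.33], [-1.44, 4.58], [0.02, 2.06], [-3.01, 3.01]. Speed limits (rad/s): [2.39, 2.39, 3.01, 3.01, 3.14, 3.14, 3.14].

INTERFACE

Orientations are given as a unit quaternion [w, x, y, z].
In Python, from station import * gives the robot as it stands. The module is installed in compiled form; this text tells all that it offers.
- The arm moves only by the tool move_arm, never from a script. Its argument "steps" is a list that holds one entry, the list of rows, each a list of 7 numbers: the shift along the tool's x, y, z each as a share of 800 mm, from -1 to 1, then the turn, a rotation vector about the tool's x, y, z each as a share of 60 degrees, from -1 to 1, then the opening, from 0 (shut) to 1 (fully open). A call has 1 to 10 rows; each row is the pose to reach, as a shift and turn from the pose measured when the call began, along the tool's axes at that moment; what a row does not reach only later rows make up. A row lasts 1/8 s, in which the tool goes at most 62.5 mm and 10.7 degrees, less where a joint would pass 70% of its speed; a pose out of reach is approached as far as the arm can. A call with a number of a shift or a turn outside -1 to 1 is refused whole. A call with a gripper value outside its range is refused whole. The fingers move at their own pace and stop on an object; "force" is the grip in N (left out, the last holds). Time passes only in rows, so rows that repeat a pose let the fingers close. It gives the time, the measured TCP pose, the force and the opening at its end, in the units of the state.
- observe(): the state, without advancing time (a new reading comes with each control period).
- camera(name): name is "side" or "top" or "wrist"; returns the picture (480x640x3 uint8, red, green, blue); there is no depth.
- calibration(name): a dict with "intrinsics" (3x3 intrinsics, pixels), "cam_to_world" (4x4, takes a point from camera to world coordinates). Camera axes: x right, y down, z forward; pixel columns grow to the right and rows downward; lengths in m; the calibration is good to about 2 mm. A picture is of the moment at which its call begins: read the wrist's pose just before it. calibration takes no time and is no camera call; for the wrist camera it gives the pose at the moment of the call.
- finish_job(): hands the job in, once; it reports no verdict.
The state is a dict: "time": time; "joint_positions": joint angles; "dq": joint speeds; "joint_efforts": joint torques, N m; "position": TCP position; "tool_rot": TCP orientation; "contact_force": force on the tool from outside, world axes, zero at the start; "wrist_torque": the same for the moment, N m; "finger_gap": finger opening in m.
Only numpy, scipy, OpenCV 4.12 (cv2) and the standard library are available. Lean on these libraries where they do the work, as an engineer would, in place of code of your own. Each camera call takes 0.05 s, during which the arm holds its last target.

## Working session

There is one attempt and no reset: what is moved stays moved. The work goes in short steps, Python scripts to look and compute and a tool call to move; the robot and the scene stay as the last step left them, time stands still between calls to the robot, and variables do not carry over. Pictures are saved under pics/ and viewed, and the job is handed in when it is done.

Besides the shell and the picture viewer there is one more tool, called in YAML: its name, and indented under it one key for each argument. move_arm: Moves the arm, as the interface text tells. Its arguments: {"type":"object","properties":{"steps":{"type":"array","items":{"type":"array","items":{"type":"array","items":{"type":"number"}}}},"force":{"type":"number"}},"required":["steps"]}

```bash
ls; mkdir -p pics
cat > h.py <<'E'
from station import *
import numpy as np, cv2
from scipy.spatial.transform import Rotation as R
def snap(n,f):
    im=camera(n); cv2.imwrite('pics/'+f,im[:,:,::-1]); return im
E
python3 - <<'E'
from h import *
s=observe(); print({k:np.round(v,3) for k,v in s.items()})
for n in ['side','top','wrist']:
    c=calibration(n); print(n,np.round(c['intrinsics'],1).tolist(),np.round(c['cam_to_world'],3).tolist())
snap('top','t0.png'); snap('side','s0.png')
E
```

```text
pics
{'time': np.float64(0.0), 'joint_positions': array([-1.172,  0.384,  0.016,  1.371, -0.006,  1.388, -0.047]), 'dq': array([-0.   , -0.   , -0.   ,  0.001,  0.001,  0.001,  0.001]), 'joint_efforts': array([-0.0000e+00, -6.2760e+01,  8.4400e-01, -3.7181e+01,  1.6000e-02,
        1.4000e-02, -0.0000e+00]), 'position': array([0.278, 0.559, 0.247]), 'tool_rot': array([ 0.001,  0.85 ,  0.527, -0.001]), 'contact_force': array([ 0.443,  0.069, -0.005]), 'wrist_torque': array([-0.026,  0.016, -0.001]), 'finger_gap': np.float64(0.085)}
side [[448.2, 0.0, 327.1], [0.0, 448.2, 242.4], [0.0, 0.0, 1.0]] [[-0.987, -0.061, 0.151, 0.363], [-0.161, 0.505, -0.848, 0.823], [-0.025, -0.861, -0.508, 0.528], [0.0, 0.0, 0.0, 1.0]]
top [[562.5, 0.0, 338.3], [0.0, 562.5, 240.9], [0.0, 0.0, 1.0]] [[0.013, -0.984, 0.178, 0.247], [-1.0, -0.011, 0.012, 0.066], [-0.01, -0.178, -0.984, 1.344], [0.0, 0.0, 0.0, 1.0]]
wrist [[401.1, 0.0, 318.4], [0.0, 401.1, 240.8], [0.0, 0.0, 1.0]] [[0.445, 0.853, 0.273, 0.207], [0.895, -0.423, -0.138, 0.594], [-0.002, 0.306, -0.952, 0.373], [0.0, 0.0, 0.0, 1.0]]
```

View pics/t0.png

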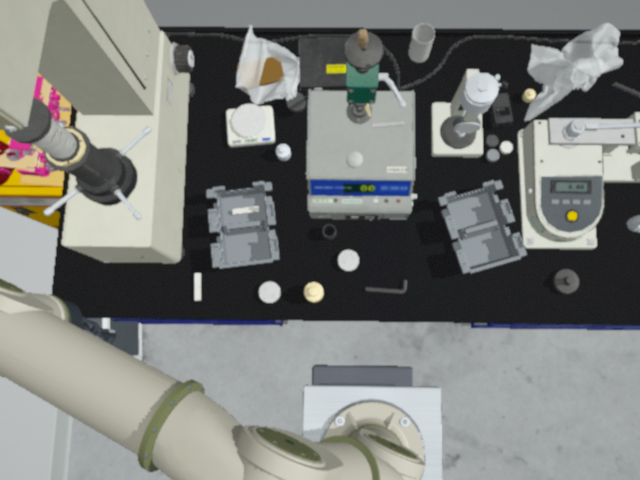

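View pics/s0.png

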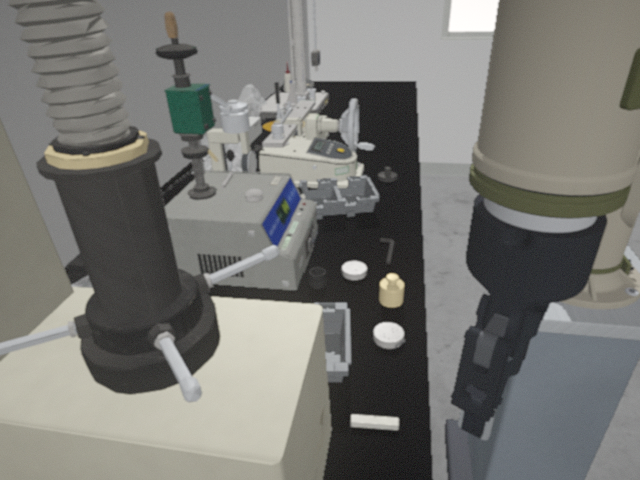

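Run:
```python
from h import *
im=cv2.imread('pics/t0.png')
a=cv2.resize(im[170:310,180:300],None,fx=3.3,fy=3.9*0.846,interpolation=cv2.INTER_CUBIC)
b=cv2.resize(im[170:310,425:545],None,fx=3.3,fy=3.9*0.846,interpolation=cv2.INTER_CUBIC)
cv2.imwrite('pics/t0c.png',np.hstack([a,b]))
c=cv2.resize(im[140:310,230:430],None,fx=3.5,fy=3.5,interpolation=cv2.INTER_CUBIC)
cv2.imwrite('pics/t0d.png',c)
```

```text
(no output)
```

View pics/t0c.png

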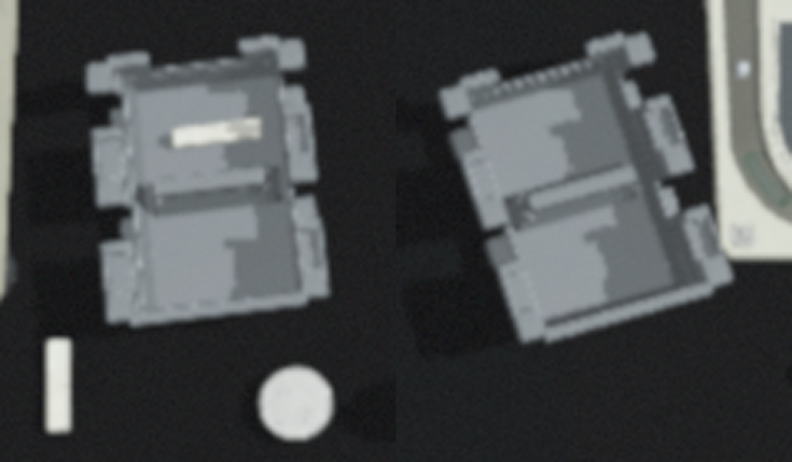

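View pics/t0d.png

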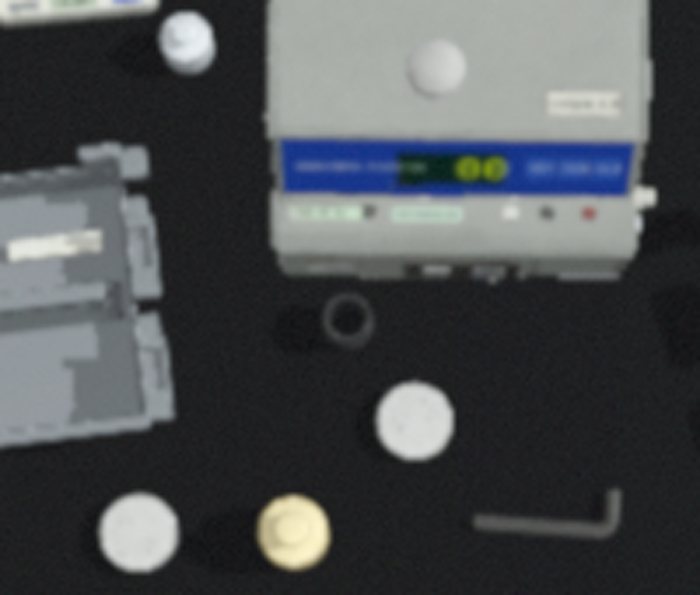

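```bash
cat >> h.py <<'E'
def w2p(n,P,c=None):
    c=c or calibration(n); T=np.linalg.inv(c['cam_to_world']); P=np.atleast_2d(P)
    q=P@T[:3,:3].T+T[:3,3]; q=q@c['intrinsics'].T; return q[:,:2]/q[:,2:]
def p2w(n,uv,z,c=None):
    c=c or calibration(n); M=c['cam_to_world']; uv=np.atleast_2d(uv).astype(float)
    d=np.c_[uv,np.ones(len(uv))]@np.linalg.inv(c['intrinsics']).T@M[:3,:3].T
    t=(z-M[2,3])/d[:,2]; return M[:3,3]+d*t[:,None]
def tool(): 
    s=observe(); w,x,y,z=s['tool_rot']; r=R.from_quat([x,y,z,w]); return np.array(s['position']),r,s
def rel(p,heading,tilt=None):
    """row numbers to go to world pos p with tool down, tool x heading"""
    p0,r,s=tool(); h=np.array([np.cos(heading),np.sin(heading),0]); zz=np.array([0,0,-1.]); G=R.from_matrix(np.c_[h,np.cross(zz,h),zz])
    sh=r.inv().apply(np.array(p)-p0)/0.8; rv=(r.inv()*G).as_rotvec()/np.deg2rad(60)
    print('row',np.round(sh,4).tolist(),np.round(rv,4).tolist()); return sh,rv
def st():
    p,r,s=tool(); x=r.apply([1,0,0]); z=r.apply([0,0,1])
    print('t',round(float(s['time']),2),'p',np.round(p,4),'head',round(float(np.arctan2(x[1],x[0])),4),'z',np.round(z,3),'gap',round(float(s['finger_gap']),4),'F',np.round(s['contact_force'],1),'q',np.round(s['joint_positions'],2))
E
python3 - <<'E'
from h import *
im=cv2.imread('pics/t0.png').astype(int)
def cen(u,v,z,r=15):
    w=im[v-r:v+r,u-r:u+r].min(2)>130; ys,xs=np.nonzero(w); c=[xs.mean()+u-r,ys.mean()+v-r]; print(c,len(xs),p2w('top',c,z))
cen(348,260,.014);cen(269,292,.014)
# corners estimate, rim z .05: left tote crop->px /3.3
f=lambda u,v,u0:(u/3.3+u0,v/3.3+170)
L=[f(*a,180) for a in [(88,78),(303,50),(327,298),(107,322)]]
U=[f(*a,425) for a in [(441,97) ,(652,46),(732,280),(522,340)]]
U=[(u-396/3.3,v) for u,v in U]
for Q in (L,U):
    P=p2w('top',Q,.05); print(np.round(P[:,:2],3).tolist(),P.mean(0))
print(np.round(p2w('top',[(330,232)],.03),3),p2w('top',[(313,292)],.03),p2w('top',[(308,215),(412,217)],.03),p2w('top',[(520,240),(540,120)],.03))
E
```

```text
[np.float64(348.0783783783784), np.float64(259.8918918918919)] 370 [[0.44155377 0.05858398 0.014     ]]
[np.float64(269.328165374677), np.float64(291.74160206718346)] 387 [[0.36331358 0.24417073 0.014     ]]
[[0.592, 0.397], [0.614, 0.242], [0.433, 0.219], [0.415, 0.374]] [0.5134881  0.30792509 0.05      ]
[[0.583, -0.154], [0.623, -0.306], [0.453, -0.356], [0.409, -0.207]] [ 0.5167946  -0.25566823  0.05      ]
[[0.506 0.102 0.03 ]] [[0.36252103 0.13987253 0.03      ]] [[ 0.54670233  0.1556835   0.03      ]
 [ 0.54442095 -0.09297739  0.03      ]] [[ 0.4913627  -0.34761772  0.03      ]
 [ 0.7922008  -0.41006319  0.03      ]]
```

Run:
```python
from h import *
st(); rel([.4416,.0586,.15],1.11-1.047)
```

```text
t 0.1 p [0.2782 0.5592 0.2474] head 1.1091 z [-0.001 -0.002 -1.   ] gap 0.0854 F [ 0.7 -0.2  0.2] q [-1.17  0.38  0.02  1.37 -0.01  1.39 -0.05]
row [-0.469, 0.4615, 0.1226] [0.0009, 0.0015, 0.999]
```

move_arm:
  steps:
    - [[-0.469, 0.4615, 0.1226, 0.001, 0.0015, 0.99, 1], [-0.469, 0.4615, 0.1226, 0.001, 0.0015, 0.99, 1], [-0.469, 0.4615, 0.1226, 0.001, 0.0015, 0.99, 1], [-0.469, 0.4615, 0.1226, 0.001, 0.0015, 0.99, 1], [-0.469, 0.4615, 0.1226, 0.001, 0.0015, 0.99, 1], [-0.469, 0.4615, 0.1226, 0.001, 0.0015, 0.99, 1], [-0.469, 0.4615, 0.1226, 0.001, 0.0015, 0.99, 1], [-0.469, 0.4615, 0.1226, 0.001, 0.0015, 0.99, 1], [-0.469, 0.4615, 0.1226, 0.001, 0.0015, 0.99, 1]]

```text
time: 1.23
position: [0.4415, 0.0553, 0.1494]
tool_rot: [0.0, 0.999, 0.034, -0.0]
contact_force: [0.1, 0.2, -0.6]
finger_gap: 0.0855
```

Run:
```python
from h import *
st(); rel([.4416,.0586,.15],-.93);rel([.4416,.0586,.15],-1.443)
```

```text
t 1.23 p [0.4415 0.0553 0.1494] head 0.0689 z [-0.001 -0.    -1.   ] gap 0.0855 F [ 0.1  0.2 -0.6] q [-0.68  0.07  0.51  1.99 -0.04  1.09 -0.09]
row [0.0004, -0.0041, -0.0007] [0.0006, 0.0004, 0.9538]
row [0.0004, -0.0041, -0.0007] [0.0007, 0.0003, 1.4437]
```

move_arm:
  steps:
    - [[0, -0.004, 0, 0, 0, 0.95, 0.85], [0, -0.004, 0, 0, 0, 0.95, 0.85], [0, -0.004, 0, 0, 0, 0.95, 0.85], [0, -0.004, 0, 0, 0, 0.95, 0.85], [0, -0.004, 0, 0, 0, 0.95, 0.85], [0, -0.004, 0, 0, 0, 0.95, 0.85]]

```text
time: 1.98
position: [0.4411, 0.0584, 0.1492]
tool_rot: [0.0, 0.894, -0.448, -0.0]
contact_force: [-0.4, -0.1, -0.0]
finger_gap: 0.0726
```

move_arm:
  steps:
    - [[0, 0, 0, 0, 0, 0.49, 0.85], [0, 0, 0, 0, 0, 0.49, 0.85], [0, 0, 0, 0, 0, 0.49, 0.85], [0, 0, 0, 0, 0, 0.49, 0.85], [0, 0, 0, 0, 0, 0.49, 0.85]]

```text
time: 2.6
position: [0.4409, 0.0584, 0.1491]
tool_rot: [0.001, 0.752, -0.659, -0.0]
contact_force: [0.2, 0.3, 0.2]
finger_gap: 0.0726
```

Run:
```python
from h import *
st(); c=calibration('wrist'); im=snap('wrist','w1.png'); snap('top','t1.png')
print(w2p('wrist',[[.4416,.0586,.014],[.4416,.0586,0]],c)); rel([.4416,.0586,.05],-1.443)
np.savez('w1.npz',**c)
```

```text
t 2.6 p [0.4409 0.0584 0.1491] head -1.4398 z [-0.001 -0.001 -1.   ] gap 0.0726 F [0.2 0.3 0.2] q [-0.75  0.07  0.57  2.   -0.04  1.09 -1.6 ]
[[317.89542561 230.64723599]
 [317.92177138 225.02600492]]
row [-0.0002, -0.001, 0.1239] [0.0013, -0.0004, 0.002]
```

View pics/w1.png

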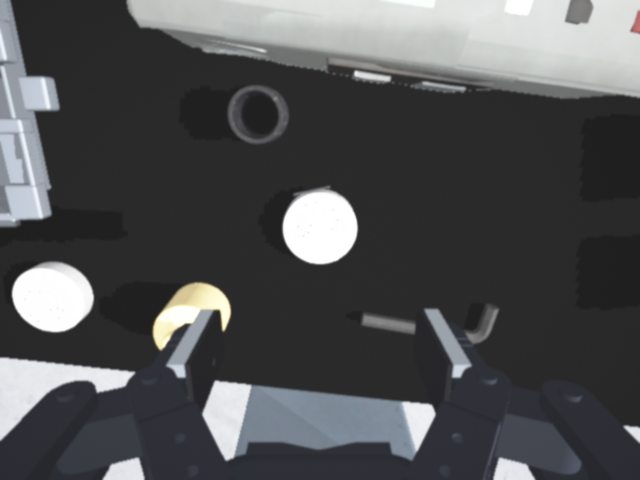

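View pics/t1.png

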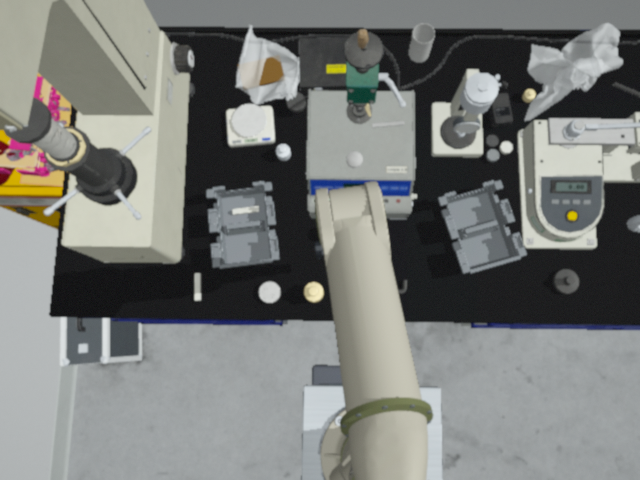

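Run:
```python
from h import *
c=dict(np.load('w1.npz')); im=cv2.imread('pics/w1.png'); m=im[170:280,265:375].min(2)>190
n,l,s,ce=cv2.connectedComponentsWithStats(m.astype(np.uint8)); i=1+np.argmax(s[1:,4]); print(s[i],ce[i]+[265,170],p2w('wrist',ce[i]+[265,170],.014,c))
```

```text
[  18   21   74   73 4229] [319.78883897 227.07708678] [[0.44426695 0.05765813 0.014     ]]
```

move_arm:
  steps:
    - [[0.0008, -0.0026, 0.07, 0, 0, 0, 0.85], [0.0008, -0.0026, 0.12, 0, 0, 0, 0.85], [0.0008, -0.0026, 0.14, 0, 0, 0, 0.85], [0.0008, -0.0026, 0.15, 0, 0, 0, 0.85], [0.0008, -0.0026, 0.157, 0, 0, 0, 0.8], [0.0008, -0.0026, 0.157, 0, 0, 0, 0.8]]

```text
time: 3.45
position: [0.4435, 0.0581, 0.0241]
tool_rot: [0.0, 0.752, -0.66, -0.0]
contact_force: [0.9, 0.0, -0.8]
finger_gap: 0.0682
```

Run:
```python
from h import *
st(); snap('wrist','w2.png');snap('side','s2.png')
```

```text
t 3.45 p [0.4435 0.0581 0.0241] head -1.4408 z [-0. -0. -1.] gap 0.0682 F [ 0.9  0.  -0.8] q [-0.68  0.29  0.55  2.11 -0.21  0.79 -1.45]
```

View pics/w2.png

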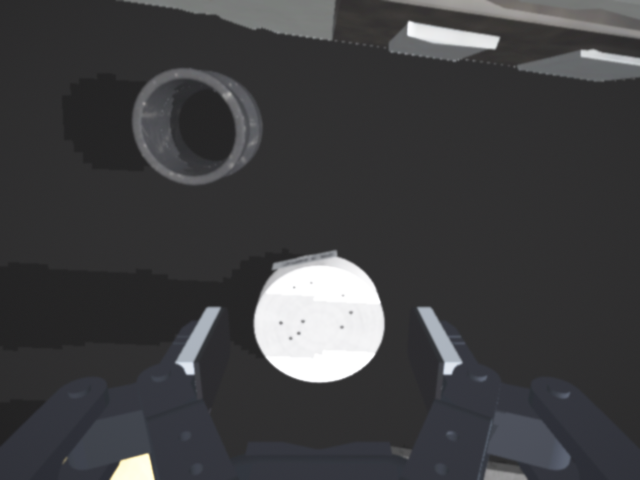

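View pics/s2.png

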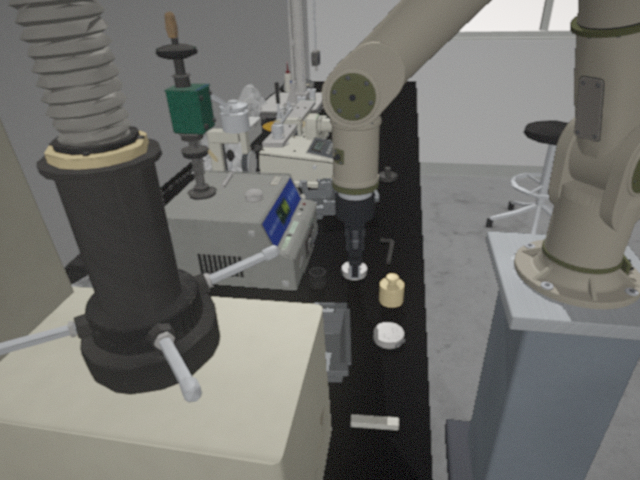

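move_arm:
  steps:
    - [[0, 0, 0.005, 0, 0, 0, 0.8], [0, 0, 0.009, 0, 0, 0, 0.8], [0, 0, 0.009, 0, 0, 0, 0.5], [0, 0, 0.009, 0, 0, 0, 0.3], [0, 0, 0.009, 0, 0, 0, 0.3], [0, 0, 0.009, 0, 0, 0, 0.3]]
  force: 50

```text
time: 4.3
position: [0.4435, 0.058, 0.0173]
tool_rot: [0.0, 0.751, -0.66, -0.0]
contact_force: [-3.4, -1.2, 6.4]
finger_gap: 0.048
```

Run:
```python
from h import *
st(); snap('wrist','w3.png')
```

```text
t 4.3 p [0.4435 0.058  0.0173] head -1.4409 z [-0.  0. -1.] gap 0.048 F [-3.4 -1.2  6.4] q [-0.68  0.31  0.54  2.11 -0.22  0.78 -1.44]
```

View pics/w3.png

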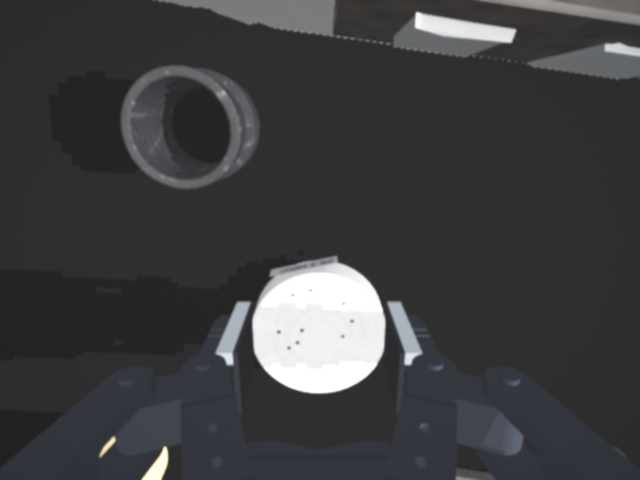

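move_arm:
  steps:
    - [[0, 0, -0.01, 0, 0, 0, 0.3], [0, 0, -0.05, 0, 0, 0, 0.3], [0, 0, -0.1, 0, 0, 0, 0.3], [0, 0, -0.16, 0, 0, 0, 0.3], [0, 0, -0.16, 0, 0, 0, 0.3]]

```text
time: 4.97
position: [0.4458, 0.0583, 0.149]
tool_rot: [-0.003, 0.751, -0.66, 0.001]
contact_force: [1.1, -0.3, -3.9]
finger_gap: 0.0475
```

Run:
```python
from h import *
st(); snap('wrist','w4.png');snap('side','s4.png')
im=cv2.imread('pics/s4.png'); cv2.imwrite('pics/s4c.png',cv2.resize(im[120:320,270:470],None,fx=3,fy=3))
```

```text
t 4.97 p [0.4458 0.0583 0.149 ] head -1.4413 z [ 0.006  0.003 -1.   ] gap 0.0475 F [ 1.1 -0.3 -3.9] q [-0.76  0.08  0.59  1.99 -0.05  1.08 -1.59]
```

View pics/w4.png

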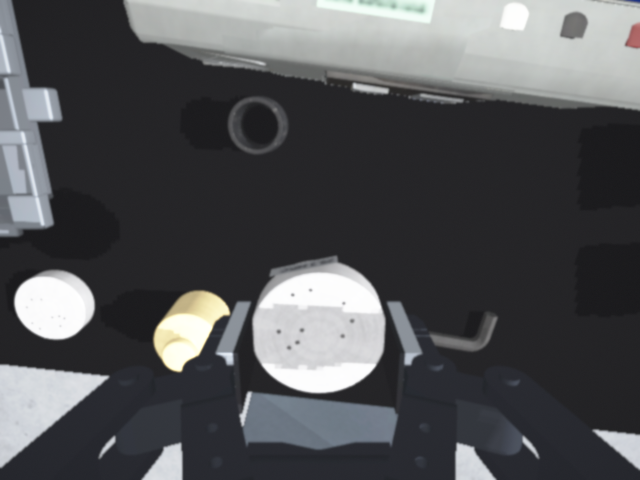

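View pics/s4c.png

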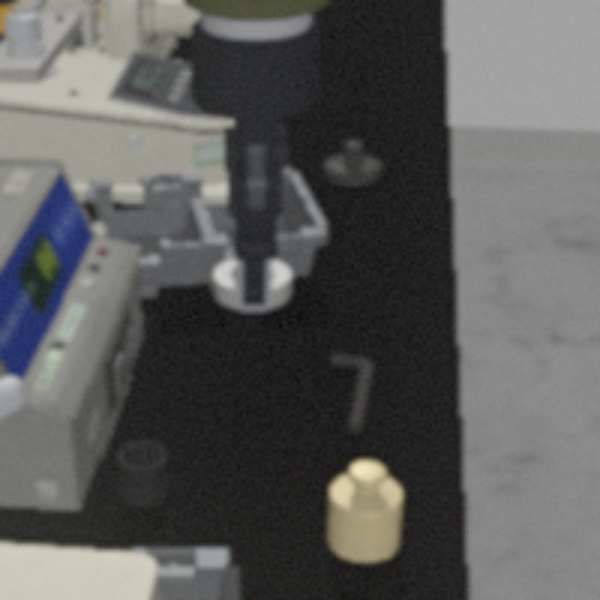

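Run:
```python
from h import *
rel([.466,.302,.17],-1.443)
```

```text
row [-0.2986, -0.0675, -0.0304] [-0.0003, 0.0008, 0.0021]
```

move_arm:
  steps:
    - [[-0.06, -0.013, -0.03, 0, 0, 0, 0.3], [-0.13, -0.03, -0.03, 0, 0, 0, 0.3], [-0.2, -0.045, -0.03, 0, 0, 0, 0.3], [-0.26, -0.06, -0.03, 0, 0, 0, 0.3], [-0.2986, -0.0675, -0.03, 0, 0, 0, 0.3], [-0.2986, -0.0675, -0.03, 0, 0, 0, 0.3], [-0.2986, -0.0675, -0.03, 0, 0, 0, 0.3]]

```text
time: 5.95
position: [0.4655, 0.3006, 0.168]
tool_rot: [0.001, 0.751, -0.66, -0.0]
contact_force: [1.4, -0.4, -2.7]
finger_gap: 0.0478
```

Run:
```python
from h import *
st(); c=calibration('wrist'); np.savez('w5.npz',**c); snap('wrist','w5.png')
```

```text
t 5.95 p [0.4655 0.3006 0.168 ] head -1.4416 z [-0.002 -0.002 -1.   ] gap 0.0478 F [ 1.4 -0.4 -2.7] q [-0.99  0.3   0.43  1.7  -0.13  1.18 -1.96]
```

View pics/w5.png

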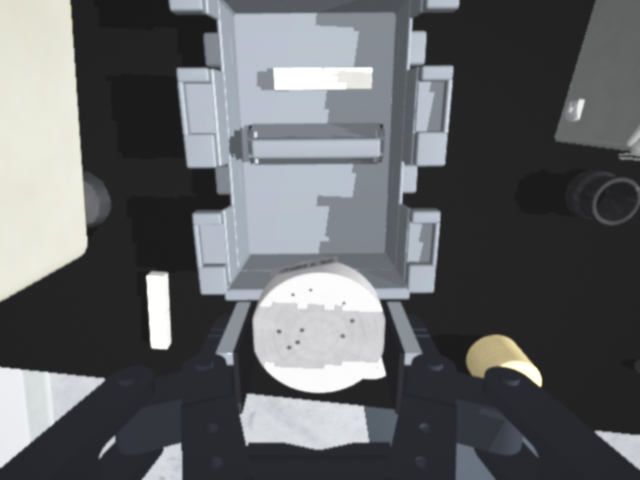

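Run:
```python
from h import *
im=cv2.imread('pics/w5.png'); cv2.imwrite('pics/w5c.png',cv2.resize(im[50:310,170:460],None,fx=2.75,fy=2.3*2.75/2.75,interpolation=cv2.INTER_CUBIC))
```

```text
(no output)
```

View pics/w5c.png

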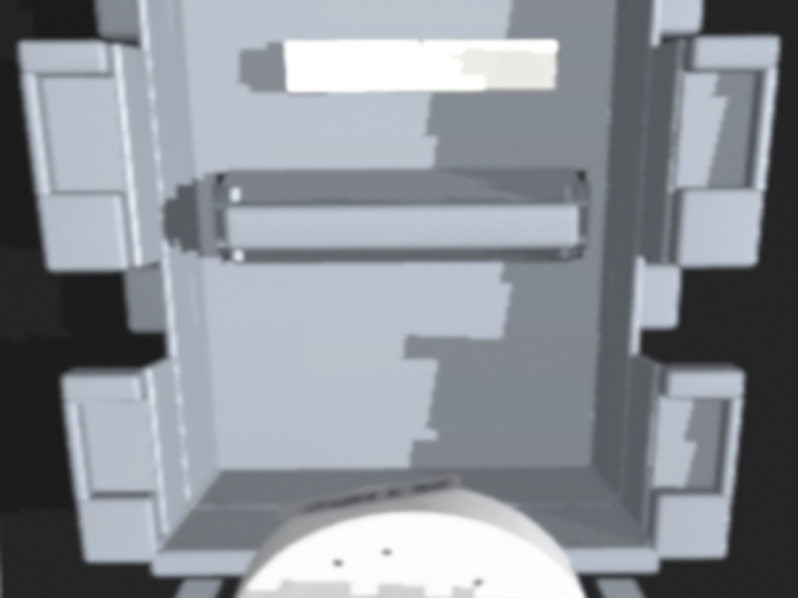

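```bash
cat >> h.py <<'E'
from scipy.optimize import least_squares
def fit(n,pts,mod,c,x0,z0=0):
    pts=np.array(pts,float);mod=np.array(mod,float)/1000
    def W(x): a=x[2];C=np.array([[np.cos(a),-np.sin(a),0],[np.sin(a),np.cos(a),0],[0,0,1]]);return mod@C.T+[x[0],x[1],z0]
    r=least_squares(lambda x:(w2p(n,W(x),c)-pts).ravel(),x0,loss='soft_l1'); print('fit',np.round(r.x,4)); print(np.round(r.fun.reshape(-1,2),1).tolist()); return r.x
E
python3 - <<'E'
from h import *
c=dict(np.load('w5.npz'))
cr=np.array([(20,42),(48,270),(779,38),(758,264),(63,375),(744,370),(228,205),(228,250),(578,203),(580,248),(218,467),(592,467)])
m=[(46,78,50),(-10,78,50),(46,-78,50),(-10,-78,50),(-38,78,50),(-38,-78,50),(6,40,41),(-6,40,41),(6,-40,41),(-6,-40,41),(-81,51,3),(-81,-51,3)]
px=cr/[2.75,2.3]+[170,50]
x=fit('wrist',px,m,c,[.51,.308,.12])
fit('wrist',px[:6],m[:6],c,[.51,.308,.12])
L=[(x_/3.3+180,y/3.3+170) for x_,y in [(88,78),(303,50)]]
a=x[2];b=x[:2]+np.array([np.cos(a),np.sin(a)])*-.048; print(b, a-np.pi/2); rel([b[0],b[1],.07],a-np.pi/2)
E
```

```text
fit [0.5207 0.3087 0.1368]
[[-0.8, -0.7], [-0.1, 0.7], [1.7, -1.2], [0.2, 1.4], [-0.7, 0.2], [1.2, 0.5], [-1.8, 0.2], [-0.7, 0.5], [1.5, 0.1], [-0.0, 0.4], [2.1, -0.8], [-1.4, -1.8]]
fit [0.5207 0.3088 0.1377]
[[-1.0, -0.6], [-0.3, 0.8], [1.4, -1.4], [0.0, 1.2], [-0.8, 0.2], [1.1, 0.3]]
[0.47310443 0.30210248] -1.433947832594527
row [-0.0012, -0.0095, 0.1231] [0.0014, -0.0009, -0.0082]
```

move_arm:
  steps:
    - [[-0.001, -0.009, 0.05, 0, 0, -0.008, 0.3], [-0.001, -0.0095, 0.1, 0, 0, -0.008, 0.3], [-0.001, -0.0095, 0.125, 0, 0, -0.008, 0.3], [-0.001, -0.0095, 0.14, 0, 0, -0.008, 0.3], [-0.001, -0.0095, 0.155, 0, 0, -0.008, 0.3], [-0.001, -0.0095, 0.165, 0, 0, -0.008, 0.3], [-0.001, -0.0095, 0.17, 0, 0, -0.008, 0.3], [-0.001, -0.0095, 0.174, 0, 0, -0.008, 0.3], [-0.001, -0.0095, 0.178, 0, 0, -0.008, 0.3], [-0.001, -0.0095, 0.178, 0, 0, -0.008, 0.3]]

```text
time: 7.25
position: [0.473, 0.3019, 0.026]
tool_rot: [0.001, 0.754, -0.657, -0.0]
contact_force: [0.4, 0.8, -3.0]
finger_gap: 0.0477
```

Run:
```python
from h import *
st(); snap('wrist','w6.png')
```

```text
t 7.25 p [0.473  0.3019 0.026 ] head -1.4341 z [-0.001 -0.001 -1.   ] gap 0.0477 F [ 0.4  0.8 -3. ] q [-0.93  0.48  0.39  1.81 -0.23  0.9  -1.88]
```

View pics/w6.png

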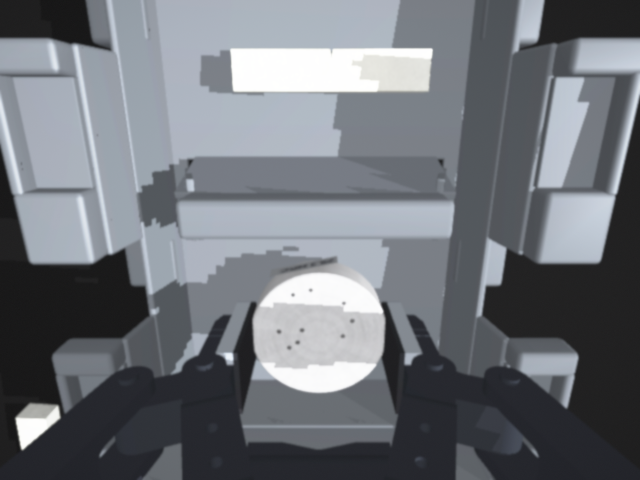

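move_arm:
  steps:
    - [[0, 0, 0.003, 0, 0, 0, 0.3], [0, 0, 0.005, 0, 0, 0, 0.3], [0, 0, 0.0065, 0, 0, 0, 0.3], [0, 0, 0.0065, 0, 0, 0, 0.3]]

```text
time: 7.8
position: [0.473, 0.3019, 0.0208]
tool_rot: [0.001, 0.754, -0.657, -0.0]
contact_force: [-0.2, -0.6, -1.6]
finger_gap: 0.0475
```

move_arm:
  steps:
    - [[0, 0, 0.0013, 0, 0, 0, 0.3], [0, 0, 0.002, 0, 0, 0, 0.3], [0, 0, 0.002, 0, 0, 0, 0.3]]

```text
time: 8.18
position: [0.4731, 0.3019, 0.0202]
tool_rot: [0.001, 0.754, -0.657, -0.0]
contact_force: [-4.1, -2.5, 8.8]
finger_gap: 0.0476
```

move_arm:
  steps:
    - [[0, 0, -0.001, 0, 0, 0, 0.66], [0, 0, -0.001, 0, 0, 0, 0.66], [0, 0, -0.001, 0, 0, 0, 0.66], [0, 0, -0.02, 0, 0, 0, 0.66], [0, 0, -0.06, 0, 0, 0, 0.66], [0, 0, -0.12, 0, 0, 0, 0.66], [0, 0, -0.2, 0, 0, 0, 0.66], [0, 0, -0.2, 0, 0, 0, 0.66]]

```text
time: 9.18
position: [0.4762, 0.3034, 0.1868]
tool_rot: [-0.005, 0.753, -0.657, 0.001]
contact_force: [0.0, 0.7, -1.0]
finger_gap: 0.0563
```

Run:
```python
from h import *
st(); c=calibration('wrist'); np.savez('w7.npz',**c); snap('wrist','w7.png'); snap('top','t7.png')
im=cv2.imread('pics/t7.png')
b=cv2.resize(im[165:285,425:545],None,fx=5,fy=5,interpolation=cv2.INTER_CUBIC);cv2.imwrite('pics/t7u.png',b)
```

```text
t 9.18 p [0.4762 0.3034 0.1868] head -1.4348 z [ 0.007  0.006 -1.   ] gap 0.0563 F [ 0.   0.7 -1. ] q [-0.98  0.3   0.44  1.66 -0.14  1.21 -1.95]
```

View pics/w7.png

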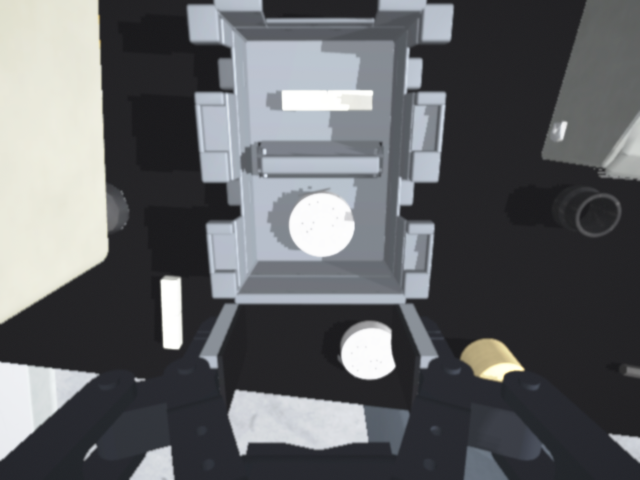

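View pics/t7u.png

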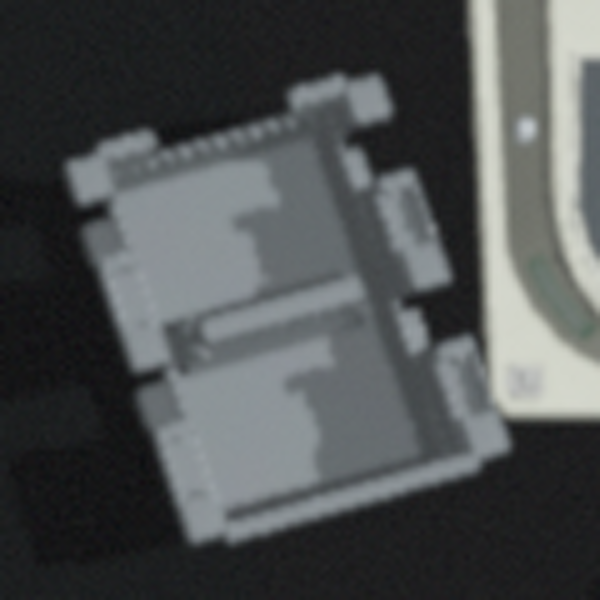

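Run:
```python
from h import *
c=calibration('top')
cr=np.array([(415,172),(450,282),(475,338),(205,323),(208,341),(360,279),(364,299)])
m=[(46,-78,50),(-10,-78,50),(-38,-78,50),(6,40,41),(-6,40,41),(6,-40,41),(-6,-40,41)]
x=fit('top',cr/5+[425,165],m,c,[.51,-.25,.29])
im=cv2.imread('pics/t7.png')
h=x[2]-np.pi
d=np.array([np.cos(x[2]),np.sin(x[2])])
st(); rel([x[0],x[1],.2],-1.434-1.04)
```

```text
fit [ 0.5192 -0.2557  0.2886]
[[-0.0, -0.2], [0.7, 0.0], [-0.4, 0.1], [-1.2, -0.3], [-0.2, 0.9], [0.1, -0.6], [0.9, 0.2]]
t 9.28 p [0.4738 0.3023 0.1818] head -1.4343 z [ 0.001  0.002 -1.   ] gap 0.0564 F [-0.2  0.1 -0. ] q [-0.98  0.3   0.44  1.66 -0.14  1.21 -1.94]
row [0.6987, 0.0387, -0.0237] [0.0, 0.0016, 0.9928]
```

Run:
```python
from h import *
c7=dict(np.load('w7.npz'));ct=calibration('top')
for z in [0,.05,.1,.15,.2,.25]:
    print(z,p2w('top',[(182,260)],z,ct)[0,:2],p2w('wrist',[(107,250)],z,c7)[0,:2],'instr',p2w('top',[(523,247),(540,205)],z,ct)[:,:2].round(3).tolist())
p,r,s=tool(); c=calibration('wrist')['cam_to_world']; print('cam in tool',r.inv().apply(c[:3,3]-p))
```

```text
0 [0.43878952 0.46024148] [0.42270162 0.47363968] instr [[0.48, -0.364], [0.585, -0.41]]
0.05 [0.43163775 0.44558586] [0.443492   0.44799822] instr [[0.471, -0.348], [0.572, -0.392]]
0.1 [0.42448597 0.43093024] [0.46428239 0.42235677] instr [[0.462, -0.332], [0.559, -0.374]]
0.15 [0.4173342  0.41627462] [0.48507277 0.39671532] instr [[0.454, -0.316], [0.547, -0.357]]
0.2 [0.41018243 0.40161899] [0.50586315 0.37107387] instr [[0.445, -0.3], [0.534, -0.339]]
0.25 [0.40303065 0.38696337] [0.52665353 0.34543242] instr [[0.436, -0.284], [0.522, -0.321]]
cam in tool [ 0.00029717 -0.0783369  -0.12601787]
```

Run:
```python
from h import *
print(w2p('side',[[.436,.447,z] for z in (0,.05,.1)]).round(0).tolist(), w2p('side',[[.49,-.348,.05]]))
rel([.519,-.256,.24],-1.434-1.04)
```

```text
[[328.0, 438.0], [327.0, 413.0], [326.0, 385.0]] [[353.88340785 175.61458755]]
row [0.699, 0.039, -0.0737] [0.0, 0.0016, 0.9928]
```

Run:
```python
from h import *
ct=calibration('top');c5=dict(np.load('w5.npz'));c7=dict(np.load('w7.npz'))
for z in [0,.05,.1,.15,.2,.25]:
    print(z,p2w('top',[(182,260)],z,ct)[0,:2].round(3),p2w('side',[(325,345)],z)[0,:2].round(3),p2w('wrist',[(88,250)],z,c5)[0,:2].round(3),p2w('wrist',[(107,250)],z,c7)[0,:2].round(3),p2w('top',[(150,205),(150,130)],z,ct)[:,:2].round(3).tolist(),p2w('side',[(190,395),(270,253)],z)[:,:2].round(3).tolist())
im=cv2.imread('pics/t7.png');cv2.imwrite('pics/t7l.png',cv2.resize(im[90:290,50:290],None,fx=3.2,fy=3,interpolation=cv2.INTER_CUBIC))
```

```text
0 [0.439 0.46 ] [0.469 0.274] [0.418 0.474] [0.423 0.474] [[0.575, 0.548], [0.769, 0.562]] [[0.651, 0.405], [0.64, 0.002]]
0.05 [0.432 0.446] [0.459 0.326] [0.439 0.447] [0.443 0.448] [[0.563, 0.53], [0.75, 0.544]] [[0.624, 0.445], [0.614, 0.08]]
0.1 [0.424 0.431] [0.449 0.378] [0.461 0.419] [0.464 0.422] [[0.55, 0.512], [0.73, 0.525]] [[0.596, 0.484], [0.588, 0.158]]
0.15 [0.417 0.416] [0.439 0.43 ] [0.482 0.391] [0.485 0.397] [[0.538, 0.494], [0.711, 0.507]] [[0.569, 0.524], [0.561, 0.235]]
0.2 [0.41  0.402] [0.429 0.482] [0.503 0.363] [0.506 0.371] [[0.526, 0.476], [0.692, 0.488]] [[0.542, 0.563], [0.535, 0.313]]
0.25 [0.403 0.387] [0.419 0.534] [0.525 0.335] [0.527 0.345] [[0.514, 0.458], [0.672, 0.47]] [[0.515, 0.603], [0.509, 0.391]]
```

View pics/t7l.png

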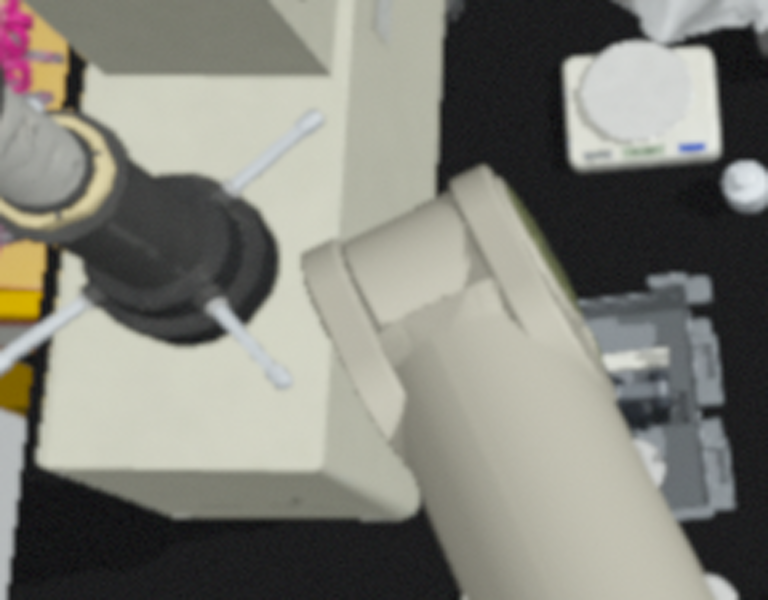

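move_arm:
  steps:
    - [[0.07, 0, -0.0737, 0, 0, 0.1, 0.6], [0.15, 0, -0.0737, 0, 0, 0.2, 0.6], [0.23, 0.01, -0.0737, 0, 0, 0.35, 0.6], [0.31, 0.02, -0.0737, 0, 0, 0.5, 0.6], [0.39, 0.03, -0.0737, 0, 0, 0.65, 0.6], [0.47, 0.039, -0.0737, 0, 0, 0.8, 0.6], [0.55, 0.039, -0.0737, 0, 0, 0.99, 0.6], [0.62, 0.039, -0.0737, 0, 0, 0.99, 0.6], [0.699, 0.039, -0.0737, 0, 0, 0.99, 0.6], [0.699, 0.039, -0.0737, 0, 0, 0.99, 0.6]]

```text
time: 10.52
position: [0.5169, -0.2606, 0.2386]
tool_rot: [-0.001, -0.326, 0.945, 0.0]
contact_force: [0.0, -0.0, 0.4]
finger_gap: 0.0513
```

Run:
```python
from h import *
st(); rel([.519,-.256,.24],.2886-np.pi)
```

```text
t 10.53 p [ 0.5169 -0.2606  0.2386] head -2.4773 z [-0.003 -0.    -1.   ] gap 0.0513 F [ 0.  -0.   0.4] q [-0.26  0.38  0.89  1.55 -0.3   1.36 -1.82]
row [-0.0056, 0.0029, -0.0018] [0.0009, -0.0024, 0.3588]
```

move_arm:
  steps:
    - [[-0.0056, 0.05, 0, 0, 0, 0.1, 0.6], [-0.0056, 0.1, 0, 0, 0, 0.25, 0.6], [-0.0056, 0.1, 0, 0, 0, 0.359, 0.6], [-0.0056, 0.1, 0, 0, 0, 0.359, 0.6], [-0.0056, 0.1, 0, 0, 0, 0.359, 0.6]]

```text
time: 11.15
position: [0.4709, -0.1951, 0.2383]
tool_rot: [-0.002, -0.145, 0.989, -0.0]
contact_force: [-0.4, -1.2, 0.4]
finger_gap: 0.0516
```

Run:
```python
from h import *
st(); c=calibration('wrist'); np.savez('w8.npz',**c); snap('wrist','w8.png')
```

```text
t 11.15 p [ 0.4709 -0.1951  0.2383] head -2.8513 z [-0.004 -0.001 -1.   ] gap 0.0516 F [-0.4 -1.2  0.4] q [-0.54  0.2   1.    1.73 -0.17  1.31 -2.35]
```

View pics/w8.png

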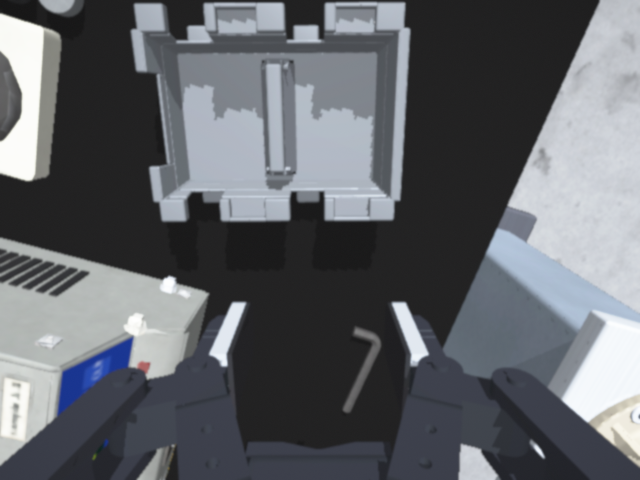

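Run:
```python
from h import *
im=cv2.imread('pics/w8.png'); cv2.imwrite('pics/w8c.png',cv2.resize(im[0:230,130:420],None,fx=2.7,fy=2.6,interpolation=cv2.INTER_CUBIC))
```

```text
(no output)
```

View pics/w8c.png

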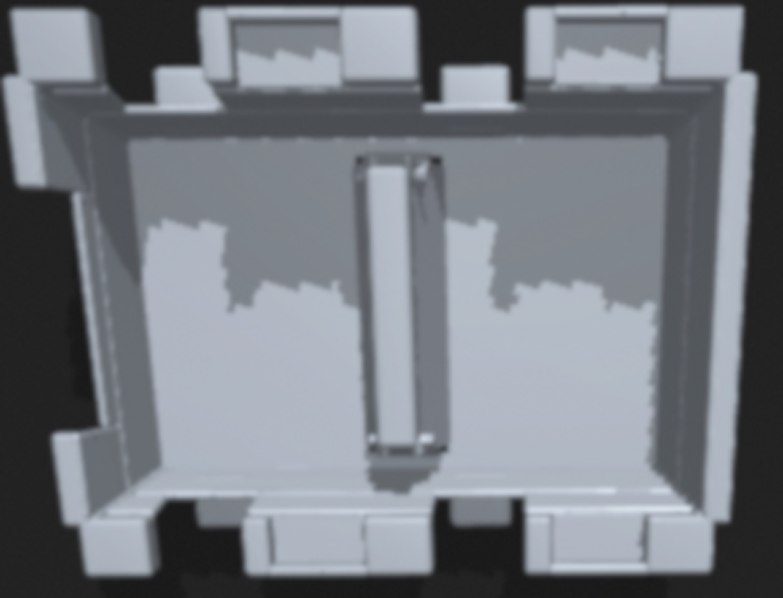

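Run:
```python
from h import *
c=dict(np.load('w8.npz'))
cr=np.array([(248,575),(433,573),(528,572),(200,8),(415,8),(527,8),(155,575),(89,10),(367,166),(408,166),(380,447),(415,447)])
m=[(46,78,50),(-10,78,50),(-38,78,50),(46,-78,50),(-10,-78,50),(-38,-78,50),(74,78,50),(74,-78,50),(6,-40,41),(-6,-40,41),(6,40,41),(-6,40,41)]
x=fit('wrist',cr/[2.7,2.6]+[130,0],m,c,[.51,-.25,.29])
st(); rel([x[0],x[1],.12],x[2]-np.pi); rel([x[0],x[1],.05],x[2]-np.pi)
```

```text
fit [ 0.5217 -0.2552  0.2971]
[[-0.2, 0.2], [0.4, 0.5], [-0.2, 0.6], [-0.7, -0.1], [0.8, -0.6], [-0.1, -0.8], [-0.3, 0.5], [-0.2, -0.6], [-0.4, 0.1], [0.6, -0.0], [-0.5, 0.4], [1.5, 0.3]]
t 11.2 p [ 0.471  -0.1953  0.2384] head -2.8519 z [-0.004 -0.001 -1.   ] gap 0.0514 F [ 0.3  0.2 -0.1] q [-0.54  0.2   1.    1.73 -0.17  1.31 -2.35]
row [-0.0399, -0.0899, 0.1478] [0.0002, -0.0035, -0.0071]
row [-0.0402, -0.0899, 0.2353] [0.0002, -0.0035, -0.0071]
```

move_arm:
  steps:
    - [[-0.02, -0.045, 0.05, 0, -0.0035, -0.007, 0.55], [-0.0399, -0.0899, 0.1, 0, -0.0035, -0.007, 0.5], [-0.0399, -0.0899, 0.148, 0, -0.0035, -0.007, 0.5], [-0.04, -0.0899, 0.18, 0, -0.0035, -0.007, 0.5], [-0.0401, -0.0899, 0.21, 0, -0.0035, -0.007, 0.5], [-0.0402, -0.0899, 0.225, 0, -0.0035, -0.007, 0.5], [-0.0402, -0.0899, 0.235, 0, -0.0035, -0.007, 0.5], [-0.0402, -0.0899, 0.239, 0, -0.0035, -0.007, 0.5], [-0.0402, -0.0899, 0.239, 0, -0.0035, -0.007, 0.5]]

```text
time: 12.32
position: [0.522, -0.2553, 0.0475]
tool_rot: [0.0, -0.148, 0.989, -0.0]
contact_force: [-0.8, 0.0, -0.6]
finger_gap: 0.0432
```

Run:
```python
from h import *
st(); rel([.5217,-.2552,.0465],.2971-np.pi);snap('wrist','w9.png')
```

```text
t 12.32 p [ 0.522  -0.2553  0.0475] head -2.8444 z [ 0.001  0.    -1.   ] gap 0.0432 F [-0.8  0.  -0.6] q [-0.22  0.61  0.84  1.75 -0.52  1.02 -2.03]
row [0.0003, 0.0003, 0.0012] [-0.0002, 0.0006, 0.0001]
```

View pics/w9.png

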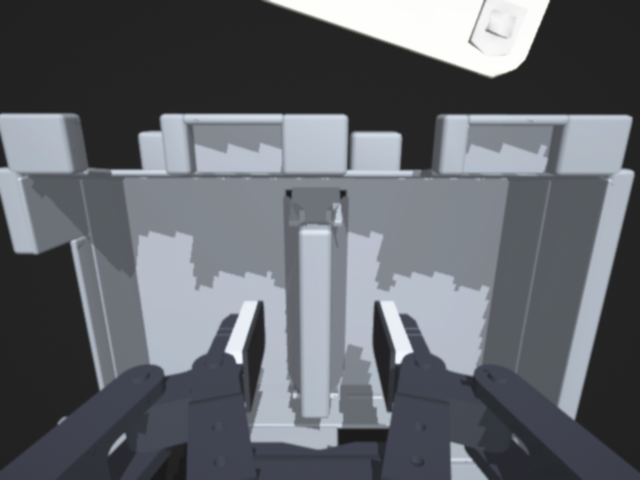

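move_arm:
  steps:
    - [[0, 0, 0.001, 0, 0, 0, 0.3], [0, 0, 0.001, 0, 0, 0, 0.0], [0, 0, 0.001, 0, 0, 0, 0.0], [0, 0, 0.001, 0, 0, 0, 0.0], [0, 0, 0.001, 0, 0, 0, 0.0], [0, 0, 0.001, 0, 0, 0, 0.0]]
  force: 80

```text
time: 13.12
position: [0.5225, -0.2554, 0.0476]
tool_rot: [0.001, -0.148, 0.989, -0.0]
contact_force: [-1.4, 1.6, 5.8]
finger_gap: 0.0094
```

move_arm:
  steps:
    - [[0, 0, -0.01, 0, 0, 0, 0], [0, 0, -0.03, 0, 0, 0, 0], [0, 0, -0.08, 0, 0, 0, 0], [0, 0, -0.14, 0, 0, 0, 0], [0, 0, -0.2, 0, 0, 0, 0], [0, 0, -0.26, 0, 0, 0, 0], [0, 0, -0.32, 0, 0, 0, 0], [0, 0, -0.32, 0, 0, 0, 0]]

```text
time: 14.12
position: [0.5227, -0.2571, 0.3084]
tool_rot: [0.004, -0.148, 0.989, -0.002]
contact_force: [-0.3, 0.5, -3.8]
finger_gap: 0.0096
```

Run:
```python
from h import *
st(); c=calibration('wrist'); np.savez('w10.npz',**c); snap('wrist','w10.png');snap('side','s10.png')
```

```text
t 14.12 p [ 0.5227 -0.2571  0.3084] head -2.8453 z [ 0.009 -0.003 -1.   ] gap 0.0096 F [-0.3  0.5 -3.8] q [-0.33  0.38  1.    1.43 -0.32  1.5  -2.18]
```

View pics/w10.png

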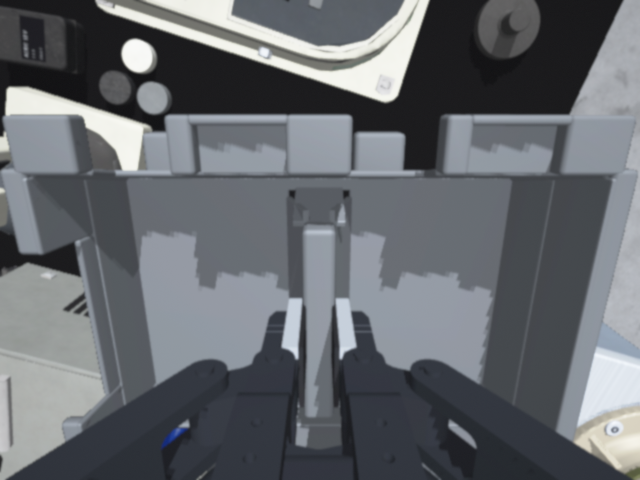

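View pics/s10.png

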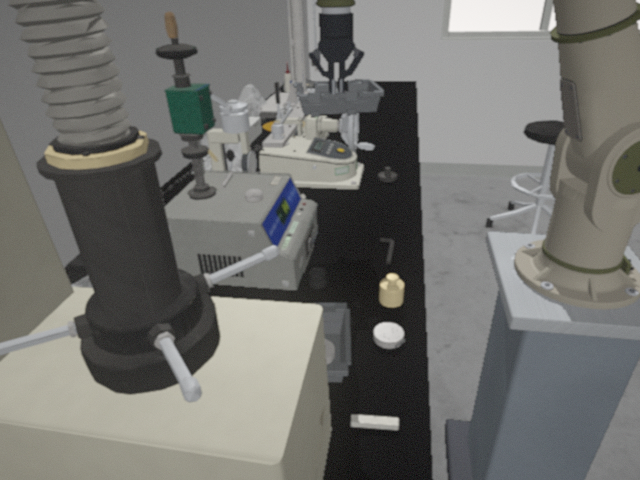

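```bash
cat >> h.py <<'E'
def fith(pts,mod,c,zt=-.0476):
    """tote pose in tool frame: returns tool-x off, tool-y off, yaw about tool z; tool as at call"""
    p,r,s=tool(); pts=np.array(pts,float);mod=np.array(mod,float)/1000
    # tote frame -> tool frame: tote x=-tool x?, tote z=-tool z
    def W(x):
        a=x[2]; X=np.array([np.cos(a),np.sin(a),0]);Z=np.array([0,0,-1.]);Y=np.cross(Z,X)
        return p+r.apply(mod@np.c_[X,Y,Z].T+[x[0],x[1],-zt+x[3]])
    q=least_squares(lambda x:(w2p('wrist',W(x),c)-pts).ravel(),[0,0,np.pi,0],loss='soft_l1'); print('held',np.round(q.x,4)); print(np.round(q.fun.reshape(-1,2),1).tolist()); return q.x
E
python3 - <<'E'
from h import *
c=dict(np.load('w10.npz')); im=cv2.imread('pics/w10.png'); cv2.imwrite('pics/w10c.png',cv2.resize(im[100:260,0:640],None,fx=1.25,fy=2.5,interpolation=cv2.INTER_CUBIC))
px=[(166,115),(352,115),(440,115),(83,115),(304.5,226),(333.5,226)]
m=[(46,-78,50),(-10,-78,50),(-38,-78,50),(74,-78,50),(6,-40,41),(-6,-40,41)]
fith(px,m,c); st()
rel([.44,-.05,.31],-2.845+1.04)
E
```

```text
held [ 1.0000e-04 -1.5000e-03  3.1426e+00  2.5000e-03]
[[5.3, 0.2], [-1.2, 0.3], [0.8, 0.4], [-1.3, 0.2], [-2.4, -0.8], [1.8, -0.7]]
t 14.22 p [ 0.5217 -0.2555  0.304 ] head -2.8447 z [ 0.003  0.    -1.   ] gap 0.0096 F [-0.2 -0.1 -3.9] q [-0.33  0.38  1.    1.43 -0.32  1.5  -2.18]
row [0.0225, 0.2755, -0.0078] [-0.0019, 0.002, -0.9928]
```

View pics/w10c.png

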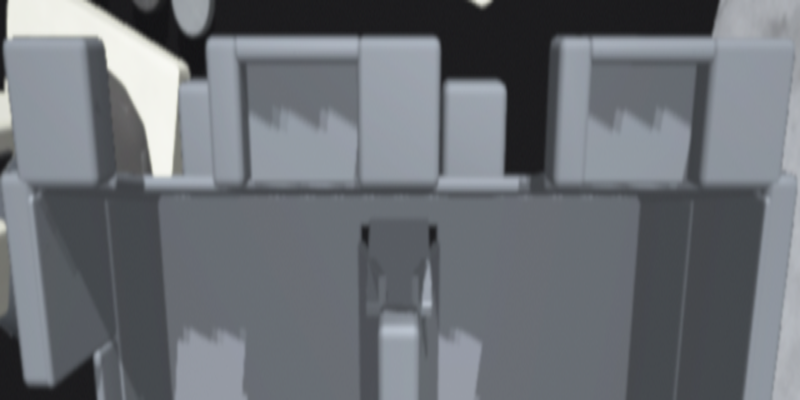

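Run:
```python
from h import *
c=dict(np.load('w7.npz'))
fit('wrist',[(195,93),(203,182),(445,92),(440,181),(208,221),(433,221)],[(46,78,50),(-10,78,50),(46,-78,50),(-10,-78,50),(-38,78,50),(-38,-78,50)],c,[.52,.308,.13])
print(p2w('top',[(357,113)],.15)); rel([.49,-.03,.32],-2.845+1.04)
```

```text
fit [0.5209 0.3084 0.1416]
[[-0.6, -1.1], [-0.3, 0.3], [2.5, -1.7], [-0.3, 0.2], [-1.5, 2.3], [3.2, 1.5]]
[[0.75544429 0.04255222 0.15      ]]
row [-0.0446, 0.2812, -0.0201] [-0.0019, 0.002, -0.9928]
```

move_arm:
  steps:
    - [[-0.005, 0.03, -0.02, 0, 0, -0.1, 0], [-0.01, 0.07, -0.02, 0, 0, -0.2, 0], [-0.016, 0.11, -0.02, 0, 0, -0.32, 0], [-0.022, 0.15, -0.02, 0, 0, -0.45, 0], [-0.028, 0.19, -0.02, 0, 0, -0.6, 0], [-0.034, 0.23, -0.02, 0, 0, -0.75, 0], [-0.04, 0.26, -0.02, 0, 0, -0.88, 0], [-0.0446, 0.281, -0.02, 0, 0, -0.96, 0], [-0.0446, 0.281, -0.02, 0, 0, -0.99, 0], [-0.0446, 0.281, -0.02, 0, 0, -0.99, 0]]

```text
time: 15.48
position: [0.4896, -0.0311, 0.3192]
tool_rot: [0.0, -0.618, 0.786, -0.001]
contact_force: [-0.2, -0.6, -2.5]
finger_gap: 0.0094
```

Run:
```python
from h import *
st(); rel([.5,.12,.32],-1.81+1.04)
```

```text
t 15.47 p [ 0.4896 -0.0311  0.3192] head -1.81 z [ 0.001 -0.    -1.   ] gap 0.0094 F [-0.2 -0.6 -2.5] q [-0.74  0.06  0.78  1.63 -0.04  1.47 -1.76]
row [-0.1866, 0.0321, -0.001] [-0.0013, -0.0009, -0.9931]
```

move_arm:
  steps:
    - [[-0.02, 0.003, 0, 0, 0, -0.1, 0], [-0.045, 0.007, 0, 0, 0, -0.22, 0], [-0.07, 0.012, 0, 0, 0, -0.35, 0], [-0.1, 0.017, 0, 0, 0, -0.5, 0], [-0.13, 0.022, 0, 0, 0, -0.65, 0], [-0.155, 0.027, 0, 0, 0, -0.8, 0], [-0.175, 0.03, 0, 0, 0, -0.92, 0], [-0.186, 0.032, 0, 0, 0, -0.99, 0], [-0.186, 0.032, 0, 0, 0, -0.99, 0], [-0.186, 0.032, 0, 0, 0, -0.99, 0]]

```text
time: 16.73
position: [0.5002, 0.1181, 0.319]
tool_rot: [0.0, 0.925, -0.379, 0.001]
contact_force: [-0.7, 0.4, -3.3]
finger_gap: 0.0094
```

Run:
```python
from h import *
st(); rel([.5208,.3086,.30],.137);rel([.5208,.2,.32],.137); snap('top','t11.png')
```

```text
t 16.73 p [0.5002 0.1181 0.319 ] head -0.7774 z [ 0.001 -0.001 -1.   ] gap 0.0094 F [-0.7  0.4 -3.3] q [-0.84  0.12  0.61  1.57 -0.07  1.47 -1.01]
row [-0.1487, -0.1878, 0.0235] [0.0007, -0.0015, -0.8732]
row [-0.0534, -0.0911, -0.0013] [0.0007, -0.0015, -0.8732]
```

View pics/t11.png

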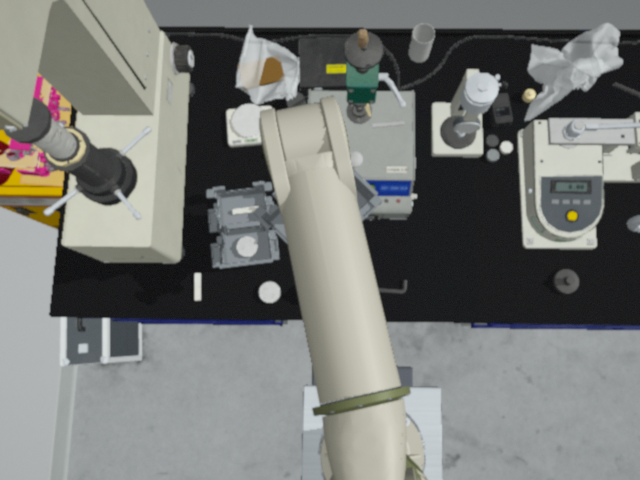

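move_arm:
  steps:
    - [[0.003, -0.01, 0, 0, 0, -0.1, 0], [0.007, -0.028, 0, 0, 0, -0.22, 0], [0.007, -0.028, 0, 0, 0, -0.35, 0], [0.007, -0.028, 0, 0, 0, -0.5, 0], [0.007, -0.028, 0, 0, 0, -0.65, 0], [0.007, -0.028, 0, 0, 0, -0.78, 0], [0.007, -0.028, 0, 0, 0, -0.873, 0], [0.007, -0.028, 0, 0, 0, -0.873, 0], [0.007, -0.028, 0, 0, 0, -0.873, 0]]

```text
time: 17.9
position: [0.5199, 0.1298, 0.3191]
tool_rot: [0.001, 0.998, 0.067, 0.001]
contact_force: [0.0, -0.0, -3.4]
finger_gap: 0.0095
```

Run:
```python
from h import *
st(); c=calibration('wrist'); np.savez('w12.npz',**c); snap('wrist','w12.png');rel([.5208,.3086,.30],.137)
```

```text
t 17.9 p [0.5199 0.1298 0.3191] head 0.1338 z [ 0.001 -0.001 -1.   ] gap 0.0095 F [ 0.  -0.  -3.4] q [-0.76  0.17  0.53  1.51 -0.08  1.48 -0.09]
row [0.0311, -0.2211, 0.0237] [0.001, -0.0012, -0.0023]
```

View pics/w12.png

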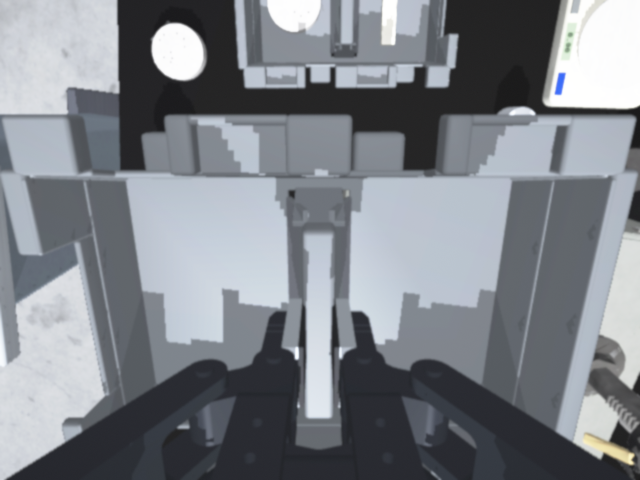

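Run:
```python
from h import *
im=cv2.imread('pics/w12.png'); cv2.imwrite('pics/w12c.png',cv2.resize(im[0:100,230:470],None,fx=3.3,fy=5,interpolation=cv2.INTER_CUBIC))
```

```text
(no output)
```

View pics/w12c.png

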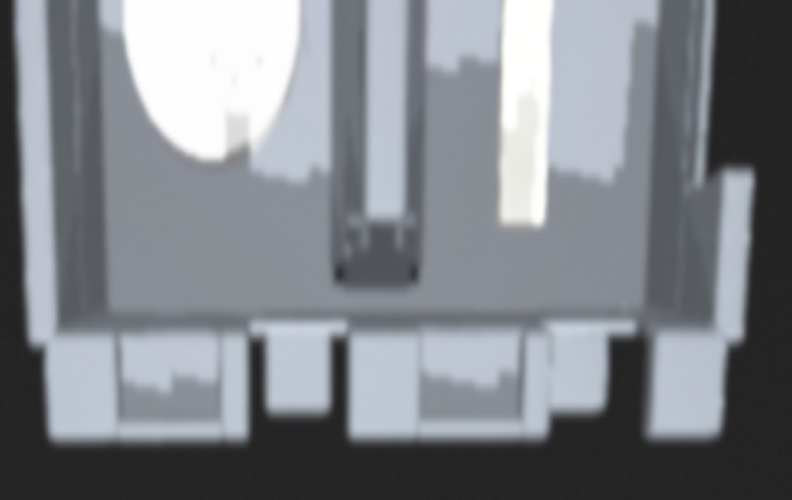

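Run:
```python
from h import *
c=dict(np.load('w12.npz'))
cr=np.array([(248,438),(349,438),(548,438),(648,438),(366,217),(407,217)])
m=[(-38,-78,50),(-10,-78,50),(46,-78,50),(74,-78,50),(-6,-40,41),(6,-40,41)]
x=fit('wrist',cr/[3.3,5]+[230,0],m,c,[.52,.308,.13])
px=[(352,115),(440,115),(82,115),(304.5,232),(333.5,232)]
hm=[(-10,-78,50),(-38,-78,50),(74,-78,50),(6,-40,41),(-6,-40,41)]
fith(px,hm,c)
```

```text
fit [0.5215 0.3089 0.1311]
[[0.1, -0.3], [-0.2, -0.2], [0.3, 0.0], [0.4, 0.1], [-0.7, 0.1], [0.0, 0.2]]
held [-4.0000e-04  9.0000e-04  3.1432e+00  7.1000e-03]
[[-0.6, 0.8], [1.4, 0.9], [-0.3, 0.5], [-2.0, -6.5], [2.2, -6.5]]
```

Run:
```python
from h import *
rel([.521,.3088,.30],.134);rel([.521,.3088,.16],.134)
```

```text
row [0.0314, -0.2213, 0.0237] [0.001, -0.0012, 0.0005]
row [0.0311, -0.2215, 0.1987] [0.001, -0.0012, 0.0005]
```

move_arm:
  steps:
    - [[0.008, -0.05, 0.005, 0, 0, 0, 0], [0.016, -0.1, 0.01, 0, 0, 0, 0], [0.024, -0.15, 0.02, 0, 0, 0, 0], [0.029, -0.2, 0.03, 0, 0, 0, 0], [0.0314, -0.2215, 0.06, 0, 0, 0, 0], [0.0314, -0.2215, 0.1, 0, 0, 0, 0], [0.0312, -0.2215, 0.15, 0, 0, 0, 0], [0.0312, -0.2215, 0.1987, 0, 0, 0, 0], [0.0312, -0.2215, 0.1987, 0, 0, 0, 0], [0.0312, -0.2215, 0.1987, 0, 0, 0, 0]]

```text
time: 19.2
position: [0.5219, 0.3091, 0.1617]
tool_rot: [0.0, 0.998, 0.067, 0.002]
contact_force: [0.2, 0.5, -3.0]
finger_gap: 0.0095
```

Run:
```python
from h import *
st(); rel([.521,.3088,.096],.134); c=calibration('wrist'); np.savez('w13.npz',**c);snap('wrist','w13.png'); snap('top','t13.png')
im=cv2.imread('pics/t13.png');cv2.imwrite('pics/t13l.png',cv2.resize(im[150:300,180:320],None,fx=4.5,fy=4,interpolation=cv2.INTER_CUBIC))
```

```text
t 19.2 p [0.5219 0.3091 0.1617] head 0.1339 z [ 0.003  0.    -1.   ] gap 0.0095 F [ 0.2  0.5 -3. ] q [-0.9   0.41  0.42  1.56 -0.17  1.2  -0.32]
row [-0.0014, 0.0002, 0.0821] [0.0004, -0.0029, -0.0001]
```

View pics/w13.png

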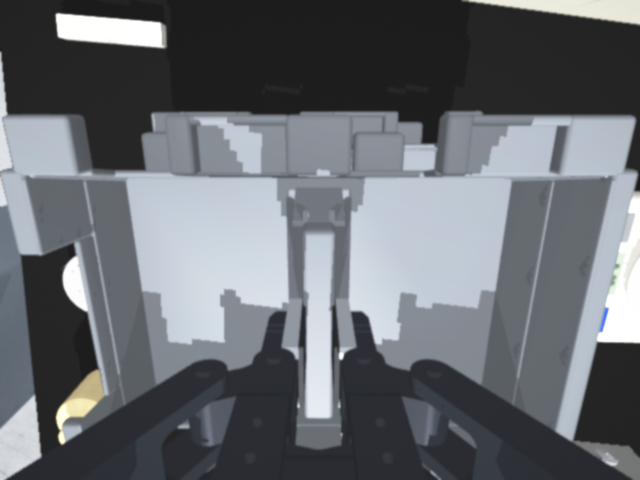

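View pics/t13l.png

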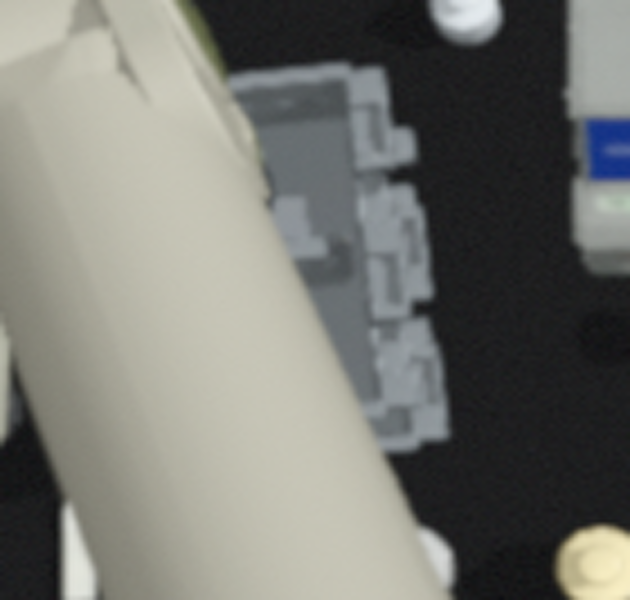

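move_arm:
  steps:
    - [[-0.0008, 0, 0.03, 0, -0.001, 0, 0], [-0.0008, 0, 0.05, 0, -0.001, 0, 0], [-0.0008, 0, 0.065, 0, -0.001, 0, 0], [-0.0008, 0, 0.072, 0, -0.001, 0, 0], [-0.0008, 0, 0.074, 0, -0.001, 0, 0], [-0.0008, 0, 0.074, 0, -0.001, 0, 0], [-0.0008, 0, 0.074, 0, -0.001, 0, 0]]

```text
time: 20.18
position: [0.5222, 0.3095, 0.1037]
tool_rot: [-0.001, 0.998, 0.067, 0.002]
contact_force: [-0.0, 0.2, -3.0]
finger_gap: 0.0095
```

Run:
```python
from h import *
st(); rel([.521,.3088,.0916],.134); c=calibration('wrist'); np.savez('w14.npz',**c);snap('wrist','w14.png')
im=cv2.imread('pics/w14.png');cv2.imwrite('pics/w14l.png',cv2.resize(im[90:190,100:500],None,fx=2,fy=5,interpolation=cv2.INTER_CUBIC))
# where low tote features should appear
a=.134;x=np.array([.521,.3088]);M=np.array([[np.cos(a),-np.sin(a)],[np.sin(a),np.cos(a)]])
P=[np.r_[x+M@np.array(q)/1000,.05] for q in [(-38,78),(-10,78),(46,78),(74,78)]]
print(w2p('wrist',P,c).round(1).tolist())
```

```text
t 20.18 p [0.5222 0.3095 0.1037] head 0.134 z [ 0.004  0.002 -1.   ] gap 0.0095 F [-0.   0.2 -3. ] q [-0.89  0.47  0.4   1.63 -0.2   1.08 -0.3 ]
row [-0.0017, 0.0007, 0.0151] [-0.001, -0.0041, 0.0]
[[227.4, 114.1], [293.0, 114.1], [423.9, 114.1], [489.2, 114.1]]
```

View pics/w14l.png

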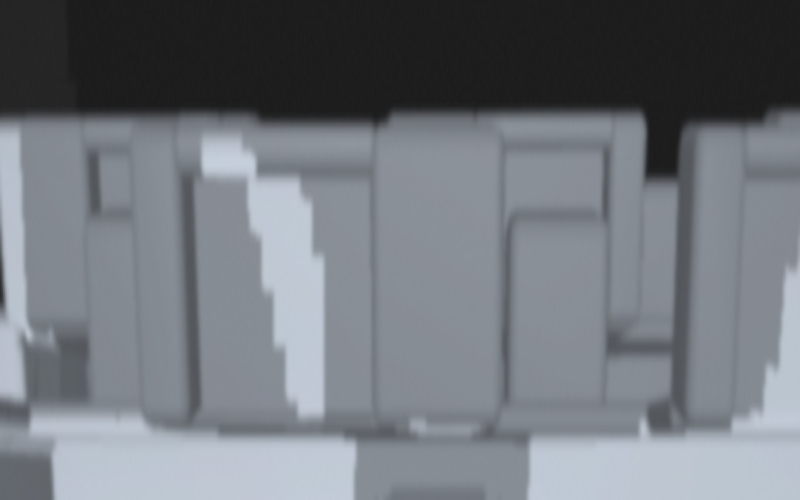

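Run:
```python
from h import *
c=dict(np.load('w14.npz')); p,r,s=tool(); print(p)
X=r.apply([-1,0,0]);Z=r.apply([0,0,-1]);Y=np.cross(Z,X);o=p-.0476*Z
f=lambda q:o+np.c_[X,Y,Z]@np.array(q)/1000
print(w2p('wrist',[f(q) for q in [(-34,-71,26),(-14,-71,26),(50,-71,26),(-10,-78,50),(-38,-78,50),(46,-78,50)]],c).round(1).tolist())
```

```text
[0.52218123 0.30946247 0.10365698]
[[415.5, 133.7], [359.3, 133.7], [179.7, 133.6], [354.3, 113.3], [449.6, 113.4], [163.8, 113.3]]
```

move_arm:
  steps:
    - [[-0.0005, -0.0005, 0.004, -0.001, -0.004, 0, 0], [-0.0005, -0.0005, 0.008, -0.001, -0.004, 0, 0], [-0.0005, -0.0005, 0.011, -0.001, -0.004, 0, 0], [-0.0005, -0.0005, 0.0135, -0.001, -0.004, 0, 0], [-0.0005, -0.0005, 0.0135, -0.001, -0.004, 0, 0], [-0.0005, -0.0005, 0.0135, -0.001, -0.004, 0, 0]]

```text
time: 20.98
position: [0.5218, 0.3098, 0.0929]
tool_rot: [0.0, 0.998, 0.067, 0.0]
contact_force: [0.3, 0.6, -2.7]
finger_gap: 0.0092
```

Run:
```python
from h import *
st()
```

```text
t 20.98 p [0.5218 0.3098 0.0929] head 0.1341 z [ 0. -0. -1.] gap 0.0092 F [ 0.3  0.6 -2.7] q [-0.89  0.48  0.4   1.63 -0.21  1.07 -0.3 ]
```

move_arm:
  steps:
    - [[0, 0, 0.001, 0, 0, 0, 0], [0, 0, 0.002, 0, 0, 0, 0], [0, 0, 0.003, 0, 0, 0, 0], [0, 0, 0.003, 0, 0, 0, 0]]

```text
time: 21.48
position: [0.5219, 0.3099, 0.0915]
tool_rot: [-0.0, 0.998, 0.067, 0.0]
contact_force: [-3.0, -2.2, 5.5]
finger_gap: 0.0096
```

Run:
```python
from h import *
st()
```

```text
t 21.48 p [0.5219 0.3099 0.0915] head 0.134 z [ 0.     0.001 -1.   ] gap 0.0096 F [-3.  -2.2  5.5] q [-0.89  0.48  0.4   1.63 -0.21  1.06 -0.3 ]
```

move_arm:
  steps:
    - [[0, 0, 0, 0, 0, 0, 0.3], [0, 0, 0, 0, 0, 0, 0.5], [0, 0, 0, 0, 0, 0, 0.5], [0, 0, -0.01, 0, 0, 0, 0.5], [0, 0, -0.05, 0, 0, 0, 0.5], [0, 0, -0.1, 0, 0, 0, 0.5], [0, 0, -0.17, 0, 0, 0, 0.5], [0, 0, -0.24, 0, 0, 0, 0.5], [0, 0, -0.24, 0, 0, 0, 0.5]]

```text
time: 22.6
position: [0.524, 0.3104, 0.2898]
tool_rot: [-0.003, 0.998, 0.067, 0.005]
contact_force: [0.0, -0.7, -0.6]
finger_gap: 0.0425
```

Run:
```python
from h import *
st(); rel([.47,.1,.3],.134)
```

```text
t 22.6 p [0.524  0.3104 0.2898] head 0.1336 z [ 0.009  0.006 -1.   ] gap 0.0425 F [ 0.  -0.7 -0.6] q [-0.91  0.34  0.44  1.37 -0.14  1.45 -0.34]
row [-0.1018, 0.2516, -0.015] [-0.005, -0.009, -0.0004]
```

move_arm:
  steps:
    - [[-0.02, 0.06, -0.015, 0, 0, 0, 0.5], [-0.05, 0.13, -0.015, 0, 0, 0, 0.5], [-0.08, 0.2, -0.015, 0, 0, 0, 0.5], [-0.1, 0.25, -0.015, 0, 0, 0, 0.5], [-0.1, 0.25, -0.015, 0, 0, 0, 0.5], [-0.1, 0.25, -0.015, 0, 0, 0, 0.5], [-0.1, 0.25, -0.015, 0, 0, 0, 0.5]]

```text
time: 23.48
position: [0.4712, 0.1028, 0.2997]
tool_rot: [-0.003, 0.998, 0.068, 0.004]
contact_force: [-0.0, -0.0, -0.1]
finger_gap: 0.043
```

Run:
```python
from h import *
st(); c=calibration('wrist'); np.savez('w15.npz',**c); snap('wrist','w15.png'); snap('top','t15.png'); snap('side','s15.png')
im=cv2.imread('pics/t15.png');a=cv2.resize(im[150:300,180:320],None,fx=4,fy=4,interpolation=cv2.INTER_CUBIC)
im=cv2.imread('pics/s15.png');b=cv2.resize(im[270:420,280:340],(240,600),interpolation=cv2.INTER_CUBIC);cv2.imwrite('pics/t15l.png',np.hstack([a,b]))
```

```text
t 23.48 p [0.4712 0.1028 0.2997] head 0.1357 z [ 0.008  0.006 -1.   ] gap 0.043 F [-0.  -0.  -0.1] q [-0.79  0.03  0.53  1.68 -0.02  1.42 -0.12]
```

View pics/w15.png

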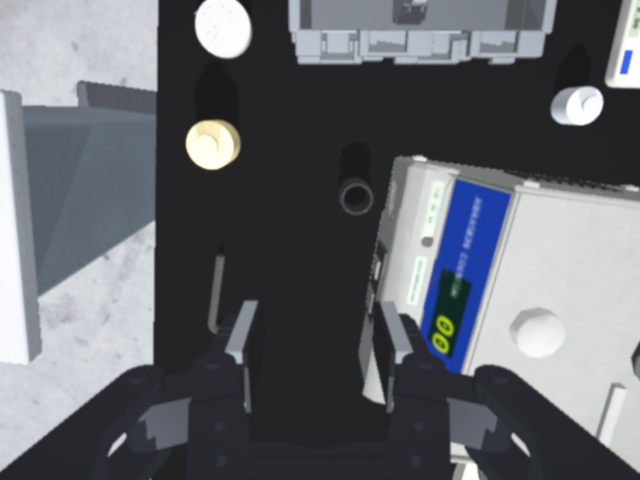

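View pics/t15l.png

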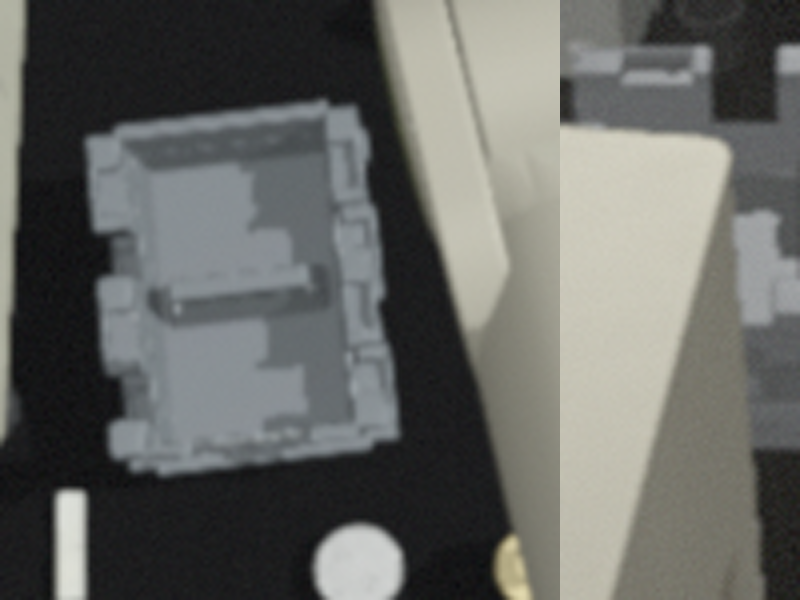

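View pics/t15.png

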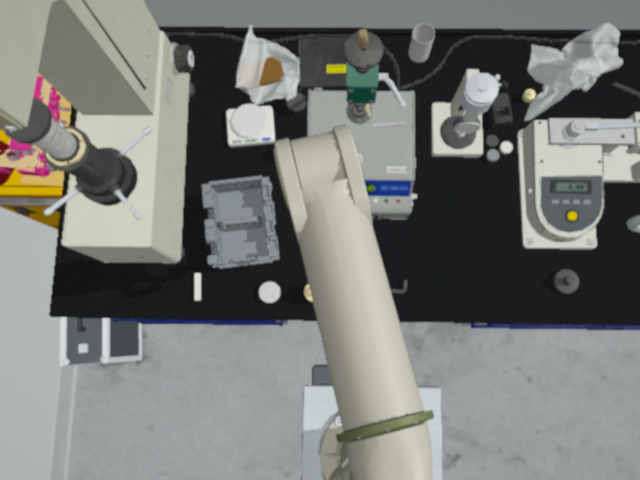

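Run:
```python
from h import *
c=calibration('top')
cr=np.array([(93,232),(98,280),(104,372),(110,425)])/4+[180,150]
m=[(-38,-78,50),(-10,-78,50),(46,-78,50),(74,-78,50)]
for z in (.044,.026): fit('top',cr,m,c,[.52,.309,3.27],z)
c=dict(np.load('w15.npz'));im=cv2.imread('pics/w15.png'); cv2.imwrite('pics/w15c.png',cv2.resize(im[0:75,280:570],None,fx=2.7,fy=7,interpolation=cv2.INTER_CUBIC))
rel([.40,.285,.28],-.85)
```

```text
fit [0.5192 0.3089 3.2784]
[[0.1, -0.1], [-0.2, -0.2], [0.3, 0.8], [-0.2, -0.3]]
fit [0.5228 0.3134 3.2781]
[[0.1, 0.2], [-0.2, -0.1], [0.3, 0.6], [-0.2, -0.7]]
row [-0.0577, -0.2381, 0.0253] [-0.0082, -0.0057, 0.9407]
```

View pics/w15c.png

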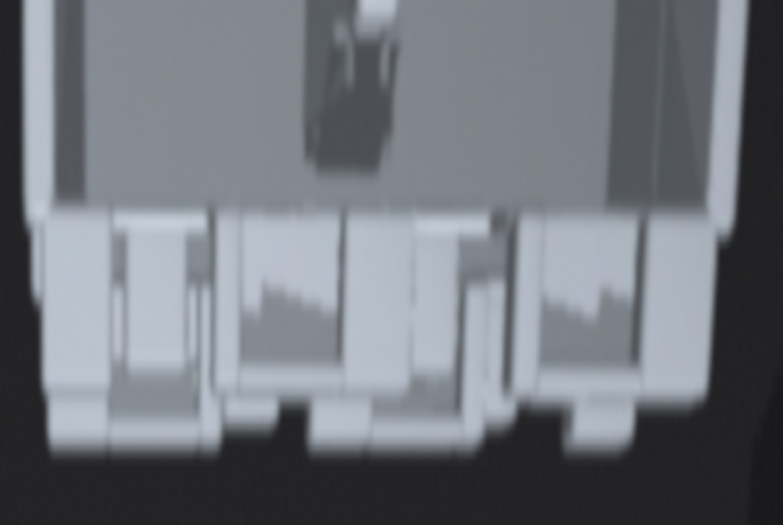

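Run:
```python
from h import *
st(); print(finish_job())
```

```text
t 23.62 p [0.4713 0.1023 0.2997] head 0.1351 z [ 0.008  0.006 -1.   ] gap 0.043 F [ 0.9 -0.6  0.4] q [-0.79  0.03  0.53  1.68 -0.02  1.42 -0.12]
the job is handed in; nothing more can be done
None
```

The test block is in the lower tote and the empty tote is stacked on top, turned end for end. I handed the job in at about 23.6 s, with the arm clear of everything. No verdict came back.

- **Test block:** I took the right-hand of the two discs and set it flat in the empty compartment, with about 9 N of contact. A wrist picture afterwards showed it lying flat, with the impact bar still in its own compartment.
- **Upper tote:** I turned it half round and lowered it until it touched, at about 5.5 N. Its underside then stood 43.9 mm above the bench, where 44 mm means stacked and 26 mm nested.
- **Final pictures:**
  - The two feet visible on the right-hand side stand in their seats with play. I did not look at the left-hand feet directly, so the height reading covers those.
  - The top-camera fit has the stack at a yaw of 3.28 rad, a half turn from the lower tote's 0.13–0.14.
  - The lower tote stayed where it was, to within about 1 mm.
  - The bystanders looked unmoved.
- **Disagreement:** the top camera read about 2.6 mm less in x than the wrist camera throughout. I relied on the wrist camera, which gave the same result from three views.

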